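Weigh a paint tin in the hand: keep or discard

TASK

Clearing up the studio table: pick up the yellow-lidded paint tin from above, lift it just clear of the table, two or three centimetres, and hold it there for about a second to feel its weight. If tin and contents weigh more than 350 g it is worth keeping, so stand it upright in the white tray; if less, stand it upright in the black tray (between 300 and 400 g either tray will do). Set it down and let go, do not drop it, and leave the blue-lidded tin where it stands.

Things in the scene. Friction and masses are not known exactly. Their poses are not given: they have to be found in the camera images.
- tin_mid (a point): The tin to sort: closed upright cylindrical aluminium paint tin, 56 mm in diameter and 90 mm high, with a yellow lid disc on top and a yellow band round its lower part. The point is at its centre, half-way up (45 mm above its base); z is its axis, up. It stands on the table. It weighs anything from 100 to 620 g, which cannot be seen.
- white_tray_in (a point): White square open plastic tray, fixed to the table, for tins to keep (heavier than 350 g): 160 x 160 mm outside, 150 x 150 mm inside, rim 18 mm above the table. The point is the centre of its inner floor, 5 mm above the table; x and y along its sides. May be on the left or the right.
- black_tray_in (a point): Black square open plastic tray, fixed to the table, for tins to discard (lighter than 350 g): same size as the white one, 160 x 160 mm outside, 150 x 150 mm inside, rim 18 mm above the table. The point is the centre of its inner floor, 5 mm above the table; x and y along its sides. May be on the left or the right.
- blue_tin_mid (a point): Bystander to leave alone: a tin of the same shape and size (56 mm diameter, 90 mm high) with a blue lid and blue band, standing on the table at least 120 mm (centre to centre) nearer to or farther from the robot than the yellow one. The point is at its centre, half-way up.
Not all that is in view belongs to the job. Leave any purple look-alike of the part that bears tin_mid alone. There is more than one size of the part that bears white_tray_in; the job needs the middle-sized.

How it is judged:
By the outcome, as a careful person would: the job done as asked, in the order asked, and still so for the second after the job is handed in, with the robot touching nothing.
It also fails if it takes over 45 s, if anything falls off the work surface, if the arm or the gripper's body presses on something with over 40 N, if the wrist force passes 120 N, or if a joint passes its speed limit or range.

ROBOT

A 6-joint arm with a two-finger parallel gripper is mounted at the origin on the work surface. World frame = base frame: x ahead of the robot, y to its left, z up, the work surface at z = 0. Lengths are in m, angles in rad, forces in N, time in s.
With the tool pointing down it reaches from about 0.375 to 0.9 m from the base axis. Payload 3.1 kg.
Tool frame: the origin (TCP) lies at the very end of the fingers, on their centre line; the grasp point (between the pads) lies 19 mm behind it; z points along the fingers, y is the direction in which the jaws open and shut (so a half turn about z gives the same grasp; the last joint's range is limited). The gripper opens to 87 mm and grips with 3 to 60 N. Pads are 19 mm wide; open, the fingers measure 117 mm over their backs; the gripper's body (75 mm by 190 mm) begins 51 mm behind the grasp point.
Start: joints at [0.964, 0.527, 1.433, -0, 1.181, -0.178], TCP at [0.26, 0.568, 0.223] pointing down, gripper open.
Joint ranges: [-3.08, 3.08], [-0.75, 2.2], [0.22, 2.44], [-1.43, 4.57], [0, 2.65], [-2.85, 2.85]. Speed limits (rad/s): [2.79, 2.79, 3.14, 3.14, 3.14, 3.14].

INTERFACE

Orientations are given as a unit quaternion [x, y, z, w].
In Python, from rig import robot, optics gives the robot as it stands.
- The arm moves only by the shell command python3 -m inch 'ROWS' [FORCE]. ROWS is JSON, a list of rows, each an object of numbers: "ax", "ay", "az": the turn, a rotation vector about the tool's x, y, z in rad; "dx", "dy", "dz": the shift along the tool's x, y, z in mm; "gripper": the opening in per cent of the stroke, from 0 (shut) to 100 (fully open). In form: [{"ax": .., "ay": .., "az": .., "dx": .., "dy": .., "dz": .., "gripper": ..}, ...]. A call has 1 to 8 rows; each row shifts and turns the commanded pose from where the row before left it, along the tool's axes as they then stand; what a row does not reach is not made up. A row lasts 1/10 s, in which the tool goes at most 50 mm and 8.59 degrees, less where a joint would pass 70% of its speed; a pose out of reach is approached as far as the arm can. A call with a gripper value outside its range is refused whole. The fingers move at their own pace and stop on an object; FORCE is the grip in N (left out, the last holds). Time passes only in rows, so rows that do not move let the fingers close. It gives the time, the measured TCP pose, the force and the opening at its end, in the units of the state.
- robot.get_obs(): the state, without advancing time (a new reading comes with each control period).
- optics.camera(name): name is "scene" or "top"; returns a dict with "img" (384x512x3 uint8, red, green, blue), "depth" (384x512 float32, m along the optical axis (not along the pixel's ray), 0 where there is no reading), "camera_matrix" (3x3 intrinsics, pixels), "position" and "attitude" of the camera in the world. Camera axes: x right, y up, looking along -z (the intrinsics and any distortion apply to the point x, -y, -z); pixel columns grow to the right and rows downward; lengths in m; the calibration is good to about 2 mm. A picture is of the moment at which its call begins.
- robot.hand_in(): hands the job in, once; it reports no verdict.
The state is a dict: "time": time; "q": joint angles; "joint_velocities": joint speeds; "joint_torque": joint torques, N m; "position": TCP position; "tool_rot": TCP orientation; "ft_force": force on the tool from outside, world axes, zero at the start; "moment": the same for the moment, N m; "grip_width": finger opening in m.
Only numpy, scipy, OpenCV 4.12 (cv2) and the standard library are available. Lean on these libraries where they do the work, as an engineer would, in place of code of your own. Each camera call takes 0.05 s, during which the arm holds its last target.

## Working session

There is one attempt and no reset: what is moved stays moved. The work goes in short steps, Python scripts to look and compute and a shell command to move; the robot and the scene stay as the last step left them, time stands still between calls to the robot, and variables do not carry over. Pictures are saved under pics/ and viewed, and the job is handed in when it is done.

```bash
mkdir -p pics; ls; python3 - <<'E'
from rig import robot, optics
import cv2,numpy as np
o=robot.get_obs();print(o)
for n in("scene","top"):
    c=optics.camera(n);np.savez(f"{n}0.npz",**c)
    cv2.imwrite(f"pics/{n}0.png",c["img"][:,:,::-1]);print(n,c["camera_matrix"],c["position"],c["attitude"],[k for k in c])
E
```

```text
pics
{'time': 0.0, 'q': array([ 9.63525658e-01,  5.28474903e-01,  1.43389929e+00, -1.91829621e-05,
        1.18142412e+00, -1.78532665e-01]), 'joint_velocities': array([ 2.48386384e-04,  9.69059560e-05,  1.92104713e-03, -7.45792957e-04,
        1.24002369e-04, -1.28381292e-03]), 'joint_torque': array([-3.95502966e-04, -4.40042818e+01, -1.76591384e+01,  6.32872316e-02,
        5.82536578e-02, -1.86312177e-04]), 'position': array([0.25939367, 0.56781429, 0.22156725]), 'tool_rot': array([ 2.12727219e-01,  9.77111004e-01, -1.02219390e-03, -4.14048110e-04]), 'ft_force': array([-0.09180654, -0.45374206,  0.19630834]), 'moment': array([-0.01768275,  0.04880637, -0.00787017]), 'grip_width': 0.08683940998771592}
scene [[407.58943602   0.         264.82170698]
 [  0.         407.58943602 193.8502801 ]
 [  0.           0.           1.        ]] [ 0.77444098 -0.3851605   0.83039971] [0.24998454 0.08004599 0.26769481 0.92705979] ['img', 'depth', 'camera_matrix', 'position', 'attitude']
top [[352.33472371   0.         253.36658488]
 [  0.         352.33472371 190.93434364]
 [  0.           0.           1.        ]] [0.29078415 0.00366778 1.04078611] [-0.08689918  0.08545511  0.70869709 -0.69490603] ['img', 'depth', 'camera_matrix', 'position', 'attitude']
```

View pics/scene0.png

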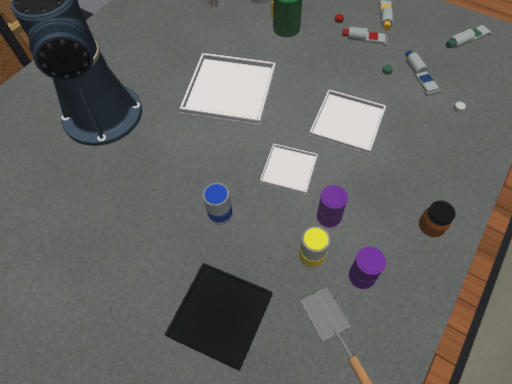

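View pics/top0.png

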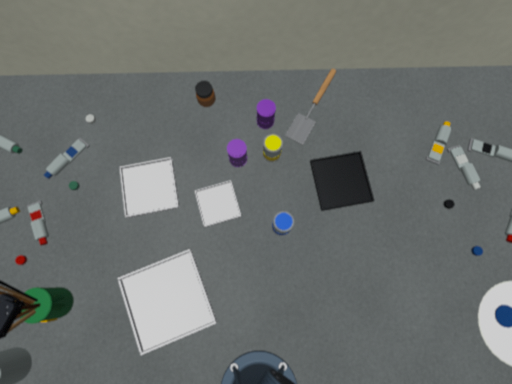

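The scene image shows the yellow tin at (315,245), two purple look-alikes at (332,205) and (368,267), and the blue tin at (217,200). The black tray is at (220,315). There are three white trays, at (230,88), (348,120) and (290,167). I'll measure them all.

```bash
cat > h.py <<'E'
import numpy as np,cv2
from scipy.spatial.transform import Rotation as R
def ray(c,uv,z):
    uv=np.atleast_2d(np.asarray(uv,float));K=c["camera_matrix"]
    d=np.c_[(uv[:,0]-K[0,2])/K[0,0],-(uv[:,1]-K[1,2])/K[1,1],-np.ones(len(uv))]
    w=R.from_quat(c["attitude"]).apply(d);p=c["position"]
    return p+w*((z-p[2])/w[:,2])[:,None]
def cnts(m,amin=60):
    m=cv2.morphologyEx(m.astype(np.uint8),cv2.MORPH_OPEN,np.ones((2,2)))
    cs,_=cv2.findContours(m,cv2.RETR_EXTERNAL,cv2.CHAIN_APPROX_NONE)
    return [k for k in cs if cv2.contourArea(k)>amin]
E
python3 - <<'E'
from h import *
for n in("scene","top"):
    c=dict(np.load(n+"0.npz"));im=c["img"];h=cv2.cvtColor(im,cv2.COLOR_RGB2HSV);H,S,V=[h[...,i].astype(int) for i in range(3)]
    print(n)
    ms={"white":((S<40)&(V>190),300,.018),"black":((V<40),1500,.018),"yellow":((H>24)&(H<34)&(S>150)&(V>150),60,.09),"blue":((H>105)&(H<125)&(S>150)&(V>130),60,.09),"purple":((H>130)&(H<155)&(S>100),60,.09)}
    for k,(m,a,z) in ms.items():
        for q in cnts(m,a):
            P=ray(c,q.reshape(-1,2),z)[:,:2]*1000
            if k in("white","black"):
                r=cv2.minAreaRect(P.astype(np.float32))
                print(k,q.reshape(-1,2).mean(0).round(),"c",np.round(r[0]),"size",np.round(r[1]),"ang",round(r[2],1))
            else:
                e=cv2.minEnclosingCircle(P.astype(np.float32));print(k,q.reshape(-1,2).mean(0).round(),np.round(e[0]),"r",round(e[1],1),"bbox",P.min(0).round(),P.max(0).round())
c=dict(np.load("scene0.npz"));cv2.imwrite("pics/crop.png",cv2.resize(c["img"][60:300,170:410,::-1],None,fx=2.5,fy=2.5,interpolation=cv2.INTER_CUBIC))
E
```

```text
scene
white [290. 170.] c [523. 101.] size [108. 103.] ang 15.4
white [351. 123.] c [577. 308.] size [151. 141.] ang 10.1
white [231.  91.] c [248. 244.] size [210. 196.] ang 20.8
black [221. 317.] c [ 582. -267.] size [159. 158.] ang 9.1
black [73. 63.] c [-222.   90.] size [167. 557.] ang 44.3
yellow [317. 240.] [675. -58.] r 23.2 bbox [652. -81.] [698. -35.]
blue [216. 195.] [447. -79.] r 23.0 bbox [ 424. -102.] [469. -57.]
purple [367. 268.] [784. -58.] r 44.8 bbox [ 757. -103.] [813. -13.]
purple [334. 207.] [666.  26.] r 49.4 bbox [633. -21.] [697.  75.]
top
white [499. 322.] c [ 169. -651.] size [ 84. 214.] ang 78.9
white [169. 301.] c [237. 245.] size [197. 203.] ang 20.8
white [219. 205.] c [506. 107.] size [103. 104.] ang 15.5
white [150. 189.] c [560. 312.] size [145. 146.] ang 10.2
black [344. 180.] c [ 572. -265.] size [155. 155.] ang 9.2
yellow [274. 143.] [668. -58.] r 22.7 bbox [647. -79.] [691. -36.]
blue [284. 222.] [439. -79.] r 22.4 bbox [ 420. -100.] [461. -59.]
purple [238. 153.] [641.  44.] r 40.3 bbox [601.  19.] [680.  74.]
purple [266. 114.] [759. -40.] r 46.9 bbox [713. -68.] [806. -14.]
```

View pics/crop.png

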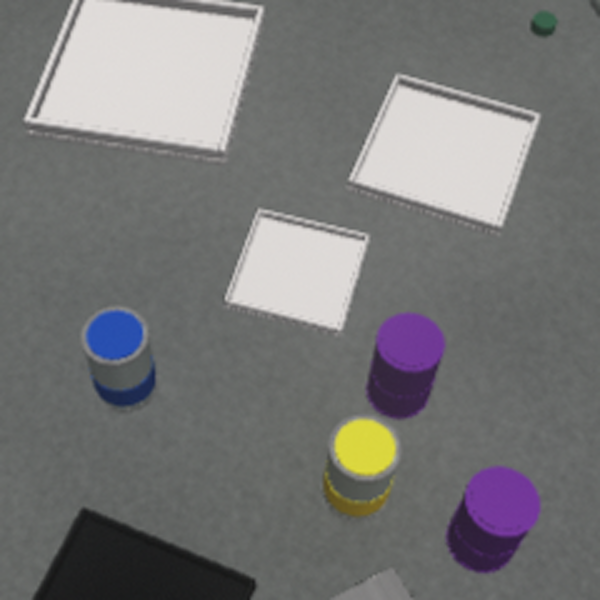

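```bash
cat >> h.py <<'E'
def cloud(c):
    K=c["camera_matrix"];d=c["depth"];v,u=np.mgrid[:384,:512]
    P=np.stack([(u-K[0,2])/K[0,0]*d,-(v-K[1,2])/K[1,1]*d,-d],-1)
    return (R.from_quat(c["attitude"]).apply(P.reshape(-1,3))+c["position"]).reshape(384,512,3)
E
python3 - <<'E'
from h import *
for n,pts in(("scene",dict(yel=(317,240),blue=(216,195),pA=(334,197),pB=(371,258),white=(348,120),black=(220,315),t1=(150,250),t2=(270,280),t3=(300,110))),
          ("top",dict(yel=(274,143),blue=(284,222),pA=(236,146),pB=(265,106),white=(149,187),black=(341,181),t1=(400,250),t2=(200,160),t3=(250,270)))):
    c=dict(np.load(n+"0.npz"));P=cloud(c)
    for k,(u,v) in pts.items():
        q=P[v-2:v+3,u-2:u+3].reshape(-1,3);print(n,k,np.round(np.median(q,0)*1000))
E
```

```text
scene yel [676. -59.  90.]
scene blue [446. -81.  91.]
scene pA [659.  46.  89.]
scene pB [782. -37.  90.]
scene white [568. 323.   3.]
scene black [ 579. -267.    4.]
scene t1 [ 365. -234.   -0.]
scene t2 [ 625. -151.   -1.]
scene t3 [442. 292.  -1.]
top yel [668. -59.  90.]
top blue [439. -78.  91.]
top pA [662.  51.  90.]
top pB [786. -36.  90.]
top white [568. 320.   4.]
top black [ 575. -264.    4.]
top t1 [ 364. -422.   -0.]
top t2 [654. 168.  -1.]
top t3 [316.  18.  -1.]
```

```bash
cat >> h.py <<'E'
def rel(target):
    from rig import robot
    o=robot.get_obs();r=R.from_quat(o["tool_rot"]);M=r.as_matrix()
    d=r.inv().apply(np.asarray(target)-o["position"])*1000
    jaw=np.degrees(np.arctan2(M[1,1],M[0,1]))
    print("t",round(o["time"],2),"pos",np.round(o["position"]*1000,1),"jaw",round(jaw,1),"z",np.round(M[:,2],3),"tool shift mm",np.round(d,1),"q",np.round(o["q"],2),"F",np.round(o["ft_force"],2),"w",round(o["grip_width"]*1000,1))
E
python3 - <<'E'
from h import *
rel([.672,-.058,.222])
P=cloud(dict(np.load("top0.npz")))
m=(P[...,2]>.03)&(P[...,0]<.6)&(P[...,1]>.2)
for v in range(270,380,10): print(v,[tuple(np.round(P[v,u]*1000).astype(int)) for u in range(0,80,12)])
E
```

```text
t 0.1 pos [259.4 567.9 221.7] jaw 65.4 z [-0.001 -0.002 -1.   ] tool shift mm [-6.354e+02 -3.977e+02  2.000e-01] q [ 0.96  0.53  1.43 -0.    1.18 -0.18] F [-0.56  0.43 -0.29] w 86.8
270 [(np.int64(330), np.int64(741), np.int64(-1)), (np.int64(329), np.int64(707), np.int64(-2)), (np.int64(328), np.int64(671), np.int64(0)), (np.int64(328), np.int64(638), np.int64(-2)), (np.int64(327), np.int64(602), np.int64(-1)), (np.int64(326), np.int64(568), np.int64(-2)), (np.int64(326), np.int64(532), np.int64(-1))]
280 [(np.int64(298), np.int64(524), np.int64(302)), (np.int64(301), np.int64(702), np.int64(0)), (np.int64(300), np.int64(665), np.int64(2)), (np.int64(299), np.int64(630), np.int64(4)), (np.int64(299), np.int64(597), np.int64(1)), (np.int64(298), np.int64(564), np.int64(-1)), (np.int64(297), np.int64(528), np.int64(1))]
290 [(np.int64(277), np.int64(572), np.int64(228)), (np.int64(277), np.int64(554), np.int64(215)), (np.int64(272), np.int64(664), np.int64(-1)), (np.int64(274), np.int64(556), np.int64(121)), (np.int64(273), np.int64(534), np.int64(106)), (np.int64(271), np.int64(533),
[... 1962 characters left out ...]
2), np.int64(1)), (np.int64(111), np.int64(508), np.int64(1))]
360 [(np.int64(111), np.int64(628), np.int64(113)), (np.int64(103), np.int64(623), np.int64(74)), (np.int64(94), np.int64(617), np.int64(33)), (np.int64(87), np.int64(605), np.int64(-1)), (np.int64(87), np.int64(571), np.int64(1)), (np.int64(86), np.int64(539), np.int64(0)), (np.int64(86), np.int64(506), np.int64(0))]
370 [(np.int64(92), np.int64(614), np.int64(128)), (np.int64(81), np.int64(615), np.int64(81)), (np.int64(70), np.int64(616), np.int64(31)), (np.int64(62), np.int64(604), np.int64(-4)), (np.int64(62), np.int64(568), np.int64(2)), (np.int64(61), np.int64(536), np.int64(1)), (np.int64(62), np.int64(501), np.int64(5))]
```

```bash
python3 -m inch '[{"dx":-15,"dy":-10},{"dx":-30,"dy":-20},{"dx":-30,"dy":-20},{"dx":-30,"dy":-20},{"dx":-30,"dy":-20},{"dx":-30,"dy":-20},{"dx":-30,"dy":-20},{"dx":-30,"dy":-20}]'; python3 -c "
from h import *
rel([.672,-.058,.222])"
```

```text
t 0.1 pos [259.4 567.9 221.7] jaw 65.4 z [-0.001 -0.002 -1.   ] tool shift mm [-6.354e+02 -3.977e+02  2.000e-01] q [ 0.96  0.53  1.43 -0.    1.18 -0.18] F [-0.56  0.43 -0.29] w 86.8invalid input
```

```bash
python3 -m inch '[{"ax":0,"ay":0,"az":0,"dx":-15,"dy":-10,"dz":0,"gripper":100},{"ax":0,"ay":0,"az":0,"dx":-30,"dy":-20,"dz":0,"gripper":100},{"ax":0,"ay":0,"az":0,"dx":-30,"dy":-20,"dz":0,"gripper":100},{"ax":0,"ay":0,"az":0,"dx":-30,"dy":-20,"dz":0,"gripper":100},{"ax":0,"ay":0,"az":0,"dx":-30,"dy":-20,"dz":0,"gripper":100},{"ax":0,"ay":0,"az":0,"dx":-30,"dy":-20,"dz":0,"gripper":100},{"ax":0,"ay":0,"az":0,"dx":-30,"dy":-20,"dz":0,"gripper":100},{"ax":0,"ay":0,"az":0,"dx":-30,"dy":-20,"dz":0,"gripper":100}]'; python3 -c "
from h import *
rel([.672,-.058,.222])"
```

```text
time: 0.9
position: [0.4026, 0.3358, 0.2224]
tool_rot: [0.213, 0.977, -0.0, -0.0]
ft_force: [1.0, -0.0, -0.2]
grip_width: 0.0873
t 0.9 pos [402.6 335.8 222.4] jaw 65.4 z [-0.    -0.001 -1.   ] tool shift mm [-408.9 -246.     0.7] q [ 0.48  0.39  1.68 -0.    1.07 -0.66] F [ 0.97 -0.01 -0.25] w 87.3
```

```bash
python3 -m inch '[{"ax":0,"ay":0,"az":0,"dx":-34,"dy":-20,"dz":0,"gripper":100},{"ax":0,"ay":0,"az":0,"dx":-34,"dy":-20,"dz":0,"gripper":100},{"ax":0,"ay":0,"az":0,"dx":-34,"dy":-20,"dz":0,"gripper":100},{"ax":0,"ay":0,"az":0,"dx":-34,"dy":-20,"dz":0,"gripper":100},{"ax":0,"ay":0,"az":0,"dx":-34,"dy":-20,"dz":0,"gripper":100},{"ax":0,"ay":0,"az":0,"dx":-34,"dy":-20,"dz":0,"gripper":100},{"ax":0,"ay":0,"az":0,"dx":-34,"dy":-20,"dz":0,"gripper":100},{"ax":0,"ay":0,"az":0,"dx":-34,"dy":-20,"dz":0,"gripper":100}]'
python3 -m inch '[{"ax":0,"ay":0,"az":0,"dx":-34,"dy":-20,"dz":0,"gripper":100},{"ax":0,"ay":0,"az":0,"dx":-34,"dy":-20,"dz":0,"gripper":100},{"ax":0,"ay":0,"az":0,"dx":-34,"dy":-20,"dz":0,"gripper":100},{"ax":0,"ay":0,"az":0,"dx":-34,"dy":-20,"dz":0,"gripper":100},{"ax":0,"ay":0,"az":0.08,"dx":0,"dy":0,"dz":0,"gripper":100},{"ax":0,"ay":0,"az":0.14,"dx":0,"dy":0,"dz":0,"gripper":100},{"ax":0,"ay":0,"az":0.14,"dx":0,"dy":0,"dz":0,"gripper":100},{"ax":0,"ay":0,"az":0.14,"dx":0,"dy":0,"dz":0,"gripper":100}]'
python3 -m inch '[{"ax":0,"ay":0,"az":0.14,"dx":0,"dy":0,"dz":0,"gripper":100},{"ax":0,"ay":0,"az":0.14,"dx":0,"dy":0,"dz":0,"gripper":100},{"ax":0,"ay":0,"az":0.14,"dx":0,"dy":0,"dz":0,"gripper":100},{"ax":0,"ay":0,"az":0.14,"dx":0,"dy":0,"dz":0,"gripper":100},{"ax":0,"ay":0,"az":0.14,"dx":0,"dy":0,"dz":0,"gripper":100},{"ax":0,"ay":0,"az":0.14,"dx":0,"dy":0,"dz":0,"gripper":100},{"ax":0,"ay":0,"az":0.14,"dx":0,"dy":0,"dz":0,"gripper":100},{"ax":0,"ay":0,"az":0.14,"dx":0,"dy":0,"dz":0,"gripper":100}]'
 python3 - <<'E'
from h import *
from rig import optics
rel([.672,-.058,.122])
for n in("scene","top"):
    c=optics.camera(n);np.savez(f"{n}1.npz",**c);cv2.imwrite(f"pics/{n}1.png",c["img"][:,:,::-1])
E
```

```text
time: 1.7
position: [0.5829, 0.0772, 0.2224]
tool_rot: [0.213, 0.977, -0.0, -0.0]
ft_force: [-0.2, 0.6, -0.6]
grip_width: 0.0871
time: 2.5
position: [0.6722, -0.0509, 0.222]
tool_rot: [0.451, 0.893, -0.0, -0.001]
ft_force: [-0.8, 0.5, 0.5]
grip_width: 0.0866
time: 3.3
position: [0.6723, -0.0506, 0.2222]
tool_rot: [0.856, 0.517, -0.001, -0.0]
ft_force: [0.2, -0.5, 0.8]
grip_width: 0.087
t 3.3 pos [672.3 -50.6 222.2] jaw -27.7 z [-0.001 -0.    -1.   ] tool shift mm [ -6.5   3.3 100.2] q [-0.24  0.6   1.3  -0.    1.25  0.24] F [ 0.16 -0.46  0.8 ] w 87.0
```

View pics/scene1.png

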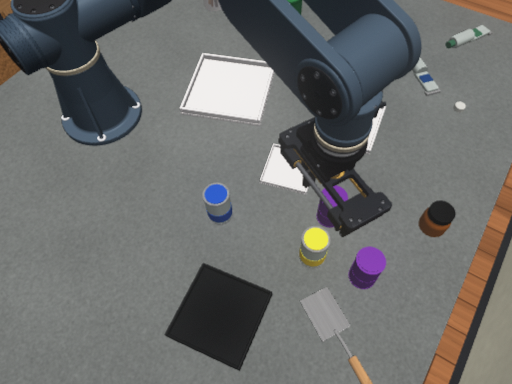

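View pics/top1.png

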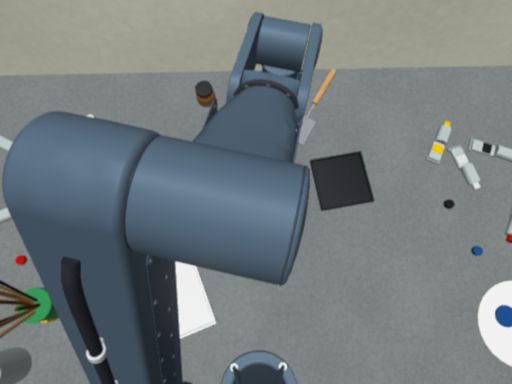

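```bash
 python3 - <<'E'
from h import *
c=dict(np.load("scene1.npz"));P=cloud(c)
r=R.from_quat(c["attitude"])
for p in([.6723,-.0506,.2222],[.6723,-.0506,.29],[.672,-.058,.09]):
    v=r.inv().apply(np.array(p)-c["position"]);K=c["camera_matrix"];print(p,K[0,0]*v[0]/-v[2]+K[0,2],K[1,1]*v[1]/v[2]+K[1,2])
for uv in [(320,130),(335,185),(370,205),(345,228),(300,140),(385,205),(318,185),(342,222)]: print(uv,np.round(P[uv[1],uv[0]]*1000))
cv2.imwrite("pics/crop1.png",cv2.resize(c["img"][90:290,250:450,::-1],None,fx=3,fy=3,interpolation=cv2.INTER_CUBIC))
E
```

```text
[0.6723, -0.0506, 0.2222] 324.799269896727 203.57755057781108
[0.6723, -0.0506, 0.29] 329.68260070041447 182.45331557305374
[0.672, -0.058, 0.09] 315.3691724903985 238.80653216474295
(320, 130) [655. -82. 439.]
(335, 185) [647.  73.  90.]
(370, 205) [745. -81. 334.]
(345, 228) [ 731. -125.  323.]
(300, 140) [623. -70. 384.]
(385, 205) [763. -70. 333.]
(318, 185) [597. 108.  -1.]
(342, 222) [ 724. -121.  327.]
```

View pics/crop1.png

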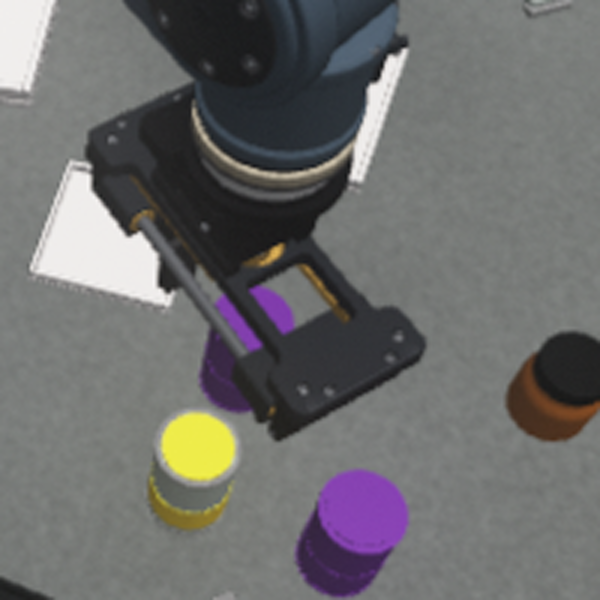

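The crop agrees with the pose: yellow lid at (315,240), gripper above and between the purple tins. Next I turn the jaws to −36°, centre them and come down to just above the lid.

```bash
python3 -m inch '[{"ax":0,"ay":0,"az":0.14,"dx":0,"dy":0,"dz":0,"gripper":100},{"ax":0,"ay":0,"az":0,"dx":-6,"dy":4,"dz":10,"gripper":100},{"ax":0,"ay":0,"az":0,"dx":0,"dy":0,"dz":20,"gripper":100},{"ax":0,"ay":0,"az":0,"dx":0,"dy":0,"dz":30,"gripper":100},{"ax":0,"ay":0,"az":0,"dx":0,"dy":0,"dz":30,"gripper":100},{"ax":0,"ay":0,"az":0,"dx":0,"dy":0,"dz":20,"gripper":100},{"ax":0,"ay":0,"az":0,"dx":0,"dy":0,"dz":10,"gripper":100},{"ax":0,"ay":0,"az":0,"dx":0,"dy":0,"dz":0,"gripper":100}]'
 python3 - <<'E'
from h import *
from rig import optics
rel([.672,-.058,.046])
for n in("scene","top"):
    c=optics.camera(n);cv2.imwrite(f"pics/{n}2.png",cv2.resize(c["img"][90:290,220:450,::-1],None,fx=3,fy=3,interpolation=cv2.INTER_CUBIC))
E
```

```text
time: 4.2
position: [0.6716, -0.057, 0.1003]
tool_rot: [0.888, 0.46, -0.002, -0.001]
ft_force: [-0.2, -0.6, 0.6]
grip_width: 0.0871
t 4.2 pos [671.6 -57.  100.3] jaw -35.3 z [-0.004  0.001 -1.   ] tool shift mm [-0.5  1.1 54.3] q [-0.25  0.74  1.39 -0.    1.02  0.37] F [-0.19 -0.57  0.56] w 87.1
```

View pics/scene2.png

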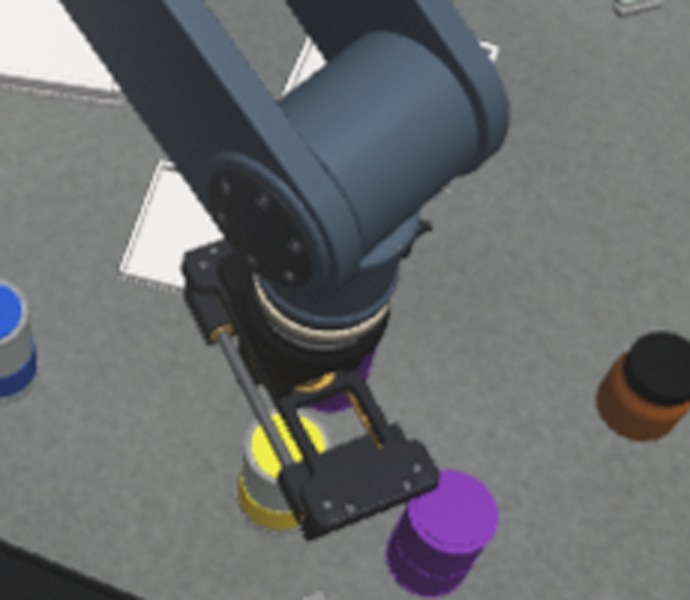

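The gripper sits over the yellow lid, at crop (290,445). Purple B, at crop (450,510), is well below the gripper body. I'll go down in steps and check the force.

```bash
python3 -m inch '[{"ax":0,"ay":0,"az":0,"dx":0,"dy":1,"dz":8,"gripper":100},{"ax":0,"ay":0,"az":0,"dx":0,"dy":0,"dz":10,"gripper":100},{"ax":0,"ay":0,"az":0,"dx":0,"dy":0,"dz":6,"gripper":100},{"ax":0,"ay":0,"az":0,"dx":0,"dy":0,"dz":0,"gripper":100}]'
python3 -m inch '[{"ax":0,"ay":0,"az":0,"dx":0,"dy":0,"dz":10,"gripper":100},{"ax":0,"ay":0,"az":0,"dx":0,"dy":0,"dz":12,"gripper":100},{"ax":0,"ay":0,"az":0,"dx":0,"dy":0,"dz":8,"gripper":100},{"ax":0,"ay":0,"az":0,"dx":0,"dy":0,"dz":0,"gripper":100}]'
python3 -c "
from h import *
rel([.672,-.058,.046])
from rig import robot
import numpy as np
"
```

```text
time: 4.7
position: [0.6729, -0.057, 0.0772]
tool_rot: [0.889, 0.459, -0.001, -0.001]
ft_force: [-0.5, -0.3, -0.3]
grip_width: 0.0869
time: 5.1
position: [0.6725, -0.0569, 0.0464]
tool_rot: [0.889, 0.459, -0.001, -0.001]
ft_force: [-0.9, -0.3, 0.2]
grip_width: 0.0868
t 5.1 pos [672.5 -56.9  46.4] jaw -35.4 z [-0.004  0.001 -1.   ] tool shift mm [-1.2  0.2  0.4] q [-0.25  0.81  1.42 -0.    0.92  0.37] F [-0.94 -0.28  0.21] w 86.8
```

```bash
for i in 1 2 3 4; do python3 -m inch '[{"ax":0,"ay":0,"az":0,"dx":0,"dy":0,"dz":0,"gripper":100}]' | grep force; python3 -c "
from rig import robot
o=robot.get_obs();print(o['ft_force'],o['joint_torque'][1:3])"; done
python3 -m inch '[{"ax":0,"ay":0,"az":0,"dx":0,"dy":0,"dz":0,"gripper":40},{"ax":0,"ay":0,"az":0,"dx":0,"dy":0,"dz":0,"gripper":40},{"ax":0,"ay":0,"az":0,"dx":0,"dy":0,"dz":0,"gripper":40},{"ax":0,"ay":0,"az":0,"dx":0,"dy":0,"dz":0,"gripper":40},{"ax":0,"ay":0,"az":0,"dx":0,"dy":0,"dz":0,"gripper":40},{"ax":0,"ay":0,"az":0,"dx":0,"dy":0,"dz":0,"gripper":40},{"ax":0,"ay":0,"az":0,"dx":0,"dy":0,"dz":0,"gripper":40}]' 30
```

```text
ft_force: [-0.7, 0.1, 0.7]
[-0.69040388  0.10198739  0.72681179] [-50.63129425 -13.2201156 ]
ft_force: [-0.1, -0.0, 0.3]
[-0.12060688 -0.01106695  0.30516832] [-50.79790235 -13.36990088]
ft_force: [-0.1, -0.2, 0.5]
[-0.06468379 -0.22989327  0.48022383] [-50.98990202 -13.48534584]
ft_force: [0.2, -0.6, -0.7]
[ 0.2472012  -0.56636641 -0.65213809] [-51.1177969  -13.53329748]
time: 6.2
position: [0.6731, -0.0568, 0.0485]
tool_rot: [0.889, 0.459, -0.001, -0.001]
ft_force: [-2.3, 1.7, 2.6]
grip_width: 0.0554
```

Gripped at 55.4 mm. Next I lift 25 mm and hold.

```bash
python3 -m inch '[{"ax":0,"ay":0,"az":0,"dx":0,"dy":0,"dz":-3,"gripper":40},{"ax":0,"ay":0,"az":0,"dx":0,"dy":0,"dz":-6,"gripper":40},{"ax":0,"ay":0,"az":0,"dx":0,"dy":0,"dz":-8,"gripper":40},{"ax":0,"ay":0,"az":0,"dx":0,"dy":0,"dz":-5,"gripper":40},{"ax":0,"ay":0,"az":0,"dx":0,"dy":0,"dz":-3,"gripper":40},{"ax":0,"ay":0,"az":0,"dx":0,"dy":0,"dz":0,"gripper":40},{"ax":0,"ay":0,"az":0,"dx":0,"dy":0,"dz":0,"gripper":40}]'
for i in 1 2 3 4 5 6 7 8 9 10 11 12; do python3 -m inch '[{"ax":0,"ay":0,"az":0,"dx":0,"dy":0,"dz":0,"gripper":40}]' >/dev/null; python3 -c "
from rig import robot
o=robot.get_obs();print(round(o['time'],2),o['position'].round(4),o['ft_force'].round(2),o['joint_torque'][1:3].round(2),round(o['grip_width'],4))"; done
python3 -c "
from rig import optics
import cv2
c=optics.camera('scene');cv2.imwrite('pics/s3.png',cv2.resize(c['img'][90:290,220:450,::-1],None,fx=3,fy=3))"
```

```text
time: 6.9
position: [0.6739, -0.0573, 0.0736]
tool_rot: [0.889, 0.459, -0.0, 0.0]
ft_force: [0.5, 0.9, -3.4]
grip_width: 0.0556
7.0 [ 0.6737 -0.0572  0.0733] [ 0.04 -0.36 -3.43] [-53.22 -15.25] 0.0554
7.1 [ 0.6737 -0.0572  0.0732] [ 0.56  0.24 -3.22] [-53.1  -15.19] 0.0555
7.2 [ 0.6738 -0.0572  0.0732] [-0.17 -0.54 -3.85] [-53.03 -15.16] 0.0556
7.3 [ 0.6739 -0.0572  0.0733] [ 0.69 -0.31 -3.22] [-53.   -15.16] 0.0554
7.4 [ 0.674  -0.0573  0.0735] [-0.15  0.75 -3.58] [-52.99 -15.17] 0.0556
7.5 [ 0.6739 -0.0572  0.0735] [ 0.5   0.22 -3.06] [-52.99 -15.17] 0.0553
7.6 [ 0.674  -0.0573  0.0735] [ 0.13 -0.01 -3.13] [-53.   -15.18] 0.0556
7.7 [ 0.674  -0.0572  0.0736] [-0.56  0.63 -3.87] [-53.   -15.18] 0.0553
7.8 [ 0.674  -0.0573  0.0736] [-0.3  -1.43 -3.66] [-53.01 -15.18] 0.0557
7.9 [ 0.6739 -0.0572  0.0736] [ 0.5   0.35 -3.52] [-53.01 -15.18] 0.0549
8.0 [ 0.674  -0.0573  0.0736] [-0.5   0.08 -3.79] [-53.01 -15.18] 0.0557
8.1 [ 0.674  -0.0573  0.0736] [-0.24 -0.62 -3.46] [-53.01 -15.18] 0.0554
```

View pics/s3.png

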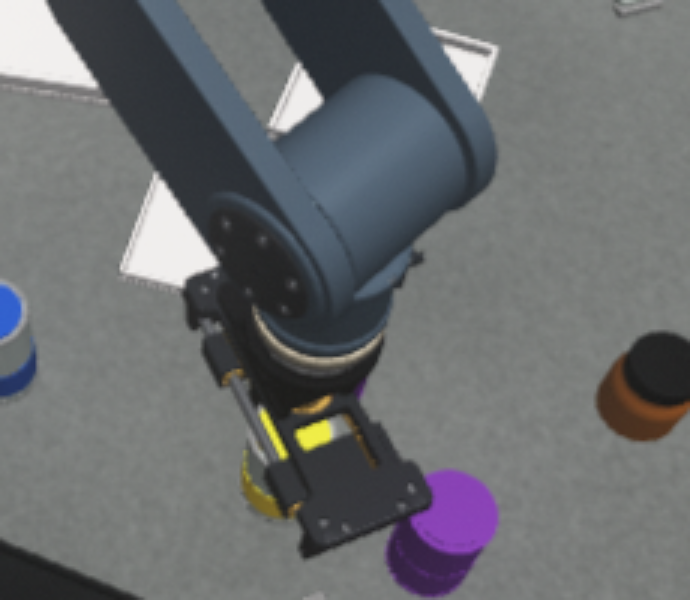

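The hold lasted over 1.2 s, with F_z averaging −3.48 N against a baseline of about +0.1 N. That makes the mass roughly 355–370 g, inside the either-tray band and just above 350 g, so I choose the white tray. The middle-sized one, at scene (348,120) and top (149,187), measures about 150 mm, against about 105 and 200 mm for the others. I raise the tin to clear purple A.

```bash
python3 -m inch '[{"ax":0,"ay":0,"az":0,"dx":0,"dy":0,"dz":-8,"gripper":40},{"ax":0,"ay":0,"az":0,"dx":0,"dy":0,"dz":-18,"gripper":40},{"ax":0,"ay":0,"az":0,"dx":0,"dy":0,"dz":-25,"gripper":40},{"ax":0,"ay":0,"az":0,"dx":0,"dy":0,"dz":-25,"gripper":40},{"ax":0,"ay":0,"az":0,"dx":0,"dy":0,"dz":-20,"gripper":40},{"ax":0,"ay":0,"az":0,"dx":0,"dy":0,"dz":-10,"gripper":40},{"ax":0,"ay":0,"az":0,"dx":0,"dy":0,"dz":0,"gripper":40}]'
python3 -c "
from h import *
rel([.568,.312,.180])"
```

```text
time: 8.85
position: [0.6751, -0.0575, 0.1818]
tool_rot: [0.889, 0.459, 0.002, 0.001]
ft_force: [-0.3, 0.2, -3.8]
grip_width: 0.0554
t 8.85 pos [675.1 -57.5 181.8] jaw -35.4 z [ 0.004 -0.001 -1.   ] tool shift mm [ 239.1 -301.4    1. ] q [-0.25  0.64  1.33  0.    1.16  0.37] F [-0.27  0.23 -3.78] w 55.4
```

```bash
python3 -m inch '[{"ax":0,"ay":0,"az":0,"dx":6,"dy":-8,"dz":0,"gripper":40},{"ax":0,"ay":0,"az":0,"dx":12,"dy":-15,"dz":0,"gripper":40},{"ax":0,"ay":0,"az":0,"dx":18,"dy":-23,"dz":0,"gripper":40},{"ax":0,"ay":0,"az":0,"dx":20,"dy":-25,"dz":0,"gripper":40},{"ax":0,"ay":0,"az":0,"dx":20,"dy":-25,"dz":0,"gripper":40},{"ax":0,"ay":0,"az":0,"dx":20,"dy":-25,"dz":0,"gripper":40},{"ax":0,"ay":0,"az":0,"dx":20,"dy":-25,"dz":0,"gripper":40},{"ax":0,"ay":0,"az":0,"dx":20,"dy":-25,"dz":0,"gripper":40}]'
python3 -m inch '[{"ax":0,"ay":0,"az":0,"dx":20,"dy":-25,"dz":0,"gripper":40},{"ax":0,"ay":0,"az":0,"dx":20,"dy":-25,"dz":0,"gripper":40},{"ax":0,"ay":0,"az":0,"dx":20,"dy":-25,"dz":0,"gripper":40},{"ax":0,"ay":0,"az":0,"dx":18,"dy":-23,"dz":0,"gripper":40},{"ax":0,"ay":0,"az":0,"dx":14,"dy":-18,"dz":0,"gripper":40},{"ax":0,"ay":0,"az":0,"dx":8,"dy":-10,"dz":0,"gripper":40},{"ax":0,"ay":0,"az":0,"dx":3,"dy":-4,"dz":0,"gripper":40},{"ax":0,"ay":0,"az":0,"dx":0,"dy":0,"dz":0,"gripper":40}]'
python3 - <<'E'
from h import *
from rig import optics
rel([.568,.312,.053])
c=optics.camera('scene');cv2.imwrite('pics/s4.png',c['img'][:,:,::-1])
c=optics.camera('top');cv2.imwrite('pics/t4.png',c['img'][:,:,::-1])
E
```

```text
time: 9.65
position: [0.6108, 0.1555, 0.1781]
tool_rot: [0.888, 0.459, -0.002, -0.001]
ft_force: [-0.1, 0.1, -3.2]
grip_width: 0.0552
time: 10.45
position: [0.5663, 0.3124, 0.179]
tool_rot: [0.888, 0.459, -0.001, 0.0]
ft_force: [0.4, -0.9, -3.1]
grip_width: 0.0555
t 10.45 pos [566.3 312.4 179. ] jaw -35.3 z [-0.001 -0.001 -1.   ] tool shift mm [  0.9   1.7 125.9] q [ 0.33  0.61  1.42 -0.    1.12  0.95] F [ 0.41 -0.94 -3.14] w 55.5
```

View pics/s4.png

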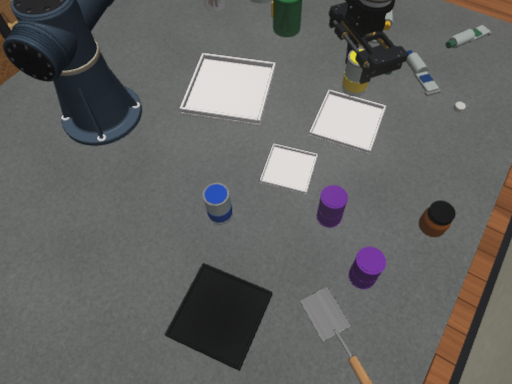

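The tin hangs upright at about (355,70). Its offset from the tray is parallax from its height, and purple A and B and the blue tin are untouched. Now lowering.

```bash
python3 -m inch '[{"ax":0,"ay":0,"az":0,"dx":1,"dy":1,"dz":10,"gripper":40},{"ax":0,"ay":0,"az":0,"dx":0,"dy":0,"dz":22,"gripper":40},{"ax":0,"ay":0,"az":0,"dx":0,"dy":0,"dz":25,"gripper":40},{"ax":0,"ay":0,"az":0,"dx":0,"dy":0,"dz":22,"gripper":40},{"ax":0,"ay":0,"az":0,"dx":0,"dy":0,"dz":18,"gripper":40},{"ax":0,"ay":0,"az":0,"dx":0,"dy":0,"dz":12,"gripper":40},{"ax":0,"ay":0,"az":0,"dx":0,"dy":0,"dz":6,"gripper":40},{"ax":0,"ay":0,"az":0,"dx":0,"dy":0,"dz":0,"gripper":40}]'
python3 -m inch '[{"ax":0,"ay":0,"az":0,"dx":0,"dy":0,"dz":0,"gripper":40},{"ax":0,"ay":0,"az":0,"dx":0,"dy":0,"dz":2,"gripper":40},{"ax":0,"ay":0,"az":0,"dx":0,"dy":0,"dz":0,"gripper":40}]'
python3 -c "
from rig import optics
import cv2
c=optics.camera('scene');cv2.imwrite('pics/s5.png',cv2.resize(c['img'][30:190,250:450,::-1],None,fx=3.5,fy=3.5))"
```

```text
time: 11.35
position: [0.5684, 0.3116, 0.0637]
tool_rot: [0.889, 0.458, -0.001, -0.0]
ft_force: [-0.3, 0.2, -3.6]
grip_width: 0.0555
time: 11.65
position: [0.5689, 0.3124, 0.0633]
tool_rot: [0.889, 0.459, 0.001, 0.0]
ft_force: [-0.3, 0.1, -2.8]
grip_width: 0.0552
```

View pics/s5.png

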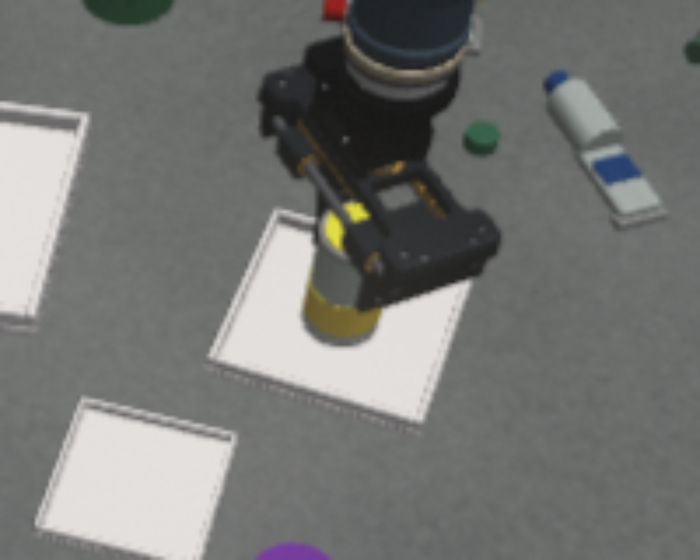

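The tin is over the white tray floor, at crop (340,330), and still about 8–10 mm above it. I'll go down in small steps until the weight comes off.

```bash
python3 -m inch '[{"ax":0,"ay":0,"az":0,"dx":0,"dy":0,"dz":2,"gripper":40},{"ax":0,"ay":0,"az":0,"dx":0,"dy":0,"dz":2,"gripper":40},{"ax":0,"ay":0,"az":0,"dx":0,"dy":0,"dz":2,"gripper":40},{"ax":0,"ay":0,"az":0,"dx":0,"dy":0,"dz":0,"gripper":40},{"ax":0,"ay":0,"az":0,"dx":0,"dy":0,"dz":0,"gripper":40}]'
python3 -m inch '[{"ax":0,"ay":0,"az":0,"dx":0,"dy":0,"dz":1,"gripper":40},{"ax":0,"ay":0,"az":0,"dx":0,"dy":0,"dz":0,"gripper":40}]'
python3 -m inch '[{"ax":0,"ay":0,"az":0,"dx":0,"dy":0,"dz":1,"gripper":40},{"ax":0,"ay":0,"az":0,"dx":0,"dy":0,"dz":0,"gripper":40}]'
```

```text
time: 12.2
position: [0.5684, 0.3121, 0.0564]
tool_rot: [0.889, 0.459, -0.0, -0.0]
ft_force: [-0.5, 0.5, -4.2]
grip_width: 0.0554
time: 12.4
position: [0.5685, 0.3122, 0.0555]
tool_rot: [0.889, 0.459, -0.0, -0.0]
ft_force: [-0.3, -0.1, -3.4]
grip_width: 0.0557
time: 12.6
position: [0.5684, 0.3122, 0.0544]
tool_rot: [0.889, 0.459, -0.0, -0.0]
ft_force: [-0.5, 0.4, -3.1]
grip_width: 0.0554
```

```bash
python3 -m inch '[{"ax":0,"ay":0,"az":0,"dx":0,"dy":0,"dz":1,"gripper":40},{"ax":0,"ay":0,"az":0,"dx":0,"dy":0,"dz":0,"gripper":40}]'
python3 -m inch '[{"ax":0,"ay":0,"az":0,"dx":0,"dy":0,"dz":1,"gripper":40},{"ax":0,"ay":0,"az":0,"dx":0,"dy":0,"dz":0,"gripper":40}]'
python3 -m inch '[{"ax":0,"ay":0,"az":0,"dx":0,"dy":0,"dz":0.5,"gripper":40},{"ax":0,"ay":0,"az":0,"dx":0,"dy":0,"dz":0,"gripper":40}]'
```

```text
time: 12.8
position: [0.5685, 0.3122, 0.0535]
tool_rot: [0.889, 0.459, 0.0, -0.0]
ft_force: [0.5, 0.3, -3.4]
grip_width: 0.055
time: 13.0
position: [0.5686, 0.3122, 0.0534]
tool_rot: [0.889, 0.459, 0.0, 0.0]
ft_force: [-1.6, -0.7, 2.8]
grip_width: 0.0554
time: 13.2
position: [0.5686, 0.3123, 0.0534]
tool_rot: [0.889, 0.459, 0.0, 0.0]
ft_force: [-2.5, -0.1, 6.6]
grip_width: 0.0553
```

The tin is down: F_z turned positive with z steady at 0.0534. Now I back off slightly, release and withdraw straight up.

```bash
python3 -m inch '[{"ax":0,"ay":0,"az":0,"dx":0,"dy":0,"dz":-0.8,"gripper":40},{"ax":0,"ay":0,"az":0,"dx":0,"dy":0,"dz":0,"gripper":40},{"ax":0,"ay":0,"az":0,"dx":0,"dy":0,"dz":0,"gripper":70},{"ax":0,"ay":0,"az":0,"dx":0,"dy":0,"dz":0,"gripper":85},{"ax":0,"ay":0,"az":0,"dx":0,"dy":0,"dz":0,"gripper":100},{"ax":0,"ay":0,"az":0,"dx":0,"dy":0,"dz":0,"gripper":100},{"ax":0,"ay":0,"az":0,"dx":0,"dy":0,"dz":0,"gripper":100},{"ax":0,"ay":0,"az":0,"dx":0,"dy":0,"dz":0,"gripper":100}]'
python3 -m inch '[{"ax":0,"ay":0,"az":0,"dx":0,"dy":0,"dz":-5,"gripper":100},{"ax":0,"ay":0,"az":0,"dx":0,"dy":0,"dz":-12,"gripper":100},{"ax":0,"ay":0,"az":0,"dx":0,"dy":0,"dz":-20,"gripper":100},{"ax":0,"ay":0,"az":0,"dx":0,"dy":0,"dz":-25,"gripper":100},{"ax":0,"ay":0,"az":0,"dx":0,"dy":0,"dz":-30,"gripper":100},{"ax":0,"ay":0,"az":0,"dx":0,"dy":0,"dz":-30,"gripper":100},{"ax":0,"ay":0,"az":0,"dx":0,"dy":0,"dz":-20,"gripper":100},{"ax":0,"ay":0,"az":0,"dx":0,"dy":0,"dz":0,"gripper":100}]'
python3 - <<'E'
from h import *
from rig import optics
rel([.568,.312,.2])
c=optics.camera('scene');cv2.imwrite('pics/s6.png',c['img'][:,:,::-1])
im=c['img'];h=cv2.cvtColor(im,cv2.COLOR_RGB2HSV);H,S,V=[h[...,i].astype(int) for i in range(3)]
for q in cnts((H>24)&(H<34)&(S>150)&(V>150),20)+cnts((H>105)&(H<125)&(S>150)&(V>130)): 
    p=q.reshape(-1,2).mean(0);P=cloud(c)[int(p[1]),int(p[0])];print(p.round(),P.round(3))
E
```

```text
time: 14.0
position: [0.5685, 0.3122, 0.0527]
tool_rot: [0.889, 0.459, -0.0, -0.0]
ft_force: [0.1, 0.9, -0.1]
grip_width: 0.0853
time: 14.8
position: [0.571, 0.3132, 0.1998]
tool_rot: [0.889, 0.459, 0.005, 0.001]
ft_force: [0.7, 0.3, 0.1]
grip_width: 0.087
t 14.8 pos [571.  313.2 199.8] jaw -35.4 z [ 0.009  0.003 -1.   ] tool shift mm [-2.7 -1.7 -0.2] q [0.33 0.58 1.39 0.   1.16 0.95] F [0.74 0.27 0.1 ] w 87.0
[353.  99.] [0.57  0.307 0.097]
[216. 195.] [ 0.444 -0.078  0.088]
```

View pics/s6.png

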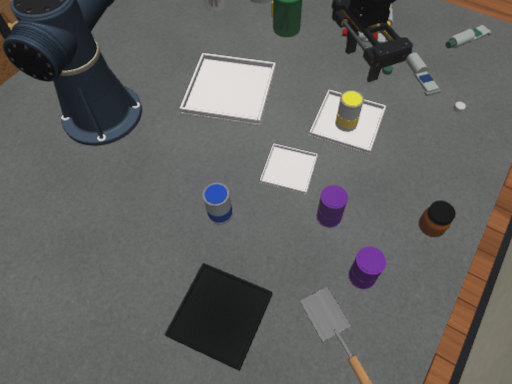

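The yellow tin stands upright at (350,110) in the middle-sized white tray, with its lid at 0.097 m. The blue tin, still at (216,195), and the purple tins haven't moved, and the gripper is clear above.

```bash
python3 -m inch '[{"ax":0,"ay":0,"az":0,"dx":0,"dy":0,"dz":0,"gripper":100},{"ax":0,"ay":0,"az":0,"dx":0,"dy":0,"dz":0,"gripper":100},{"ax":0,"ay":0,"az":0,"dx":0,"dy":0,"dz":0,"gripper":100}]'
python3 -c "
from rig import robot
print(robot.hand_in())"
```

```text
time: 15.15
position: [0.5677, 0.3118, 0.1933]
tool_rot: [0.889, 0.459, -0.001, -0.0]
ft_force: [0.2, 0.6, 1.1]
grip_width: 0.0869
the job is handed in; nothing more can be done
None
```

The yellow-lidded tin is standing upright in the middle-sized white tray, and the job was handed in at about 15 s.

- **Weighing:** I gripped the tin from above at 30 N, lifted it 25 mm and held it for just over a second. The mean force was −3.5 N against a baseline of about +0.1 N, so it weighs about 355–370 g. That falls inside the 300–400 g band where either tray would do; I chose white because the reading is just above 350 g.
- **Placing:** I lowered the tin until it touched the tray floor; the highest force I read was about 7 N. I then released it and withdrew straight up.
- **Last checks:** The final picture shows the tin upright near the middle of the tray, with its lid 97 mm above the table (95 mm expected). The blue and purple tins had not moved, and the gripper was open and clear.
- **Disagreements:** The two cameras differed by about 8 mm in x on the tins and up to 17 mm on the trays. I used the average, which was within the margins. My first move command was refused for missing keys, and nothing moved.

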